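# Clamp a stamp block with the outer ring of a two-knob vise

### The arm

A 7-joint arm with a two-finger parallel gripper is mounted at the origin on the work surface; the furniture and walls round the work are solid. World frame = base frame: x ahead of the robot, y to its left, z up, the work surface at z = 0. Lengths are in m, angles in rad, forces in N, time in s.
With the tool pointing down it reaches from about 0.425 to 0.95 m from the base axis. Payload 4.7 kg.
Tool frame: the origin (TCP) lies at the centre of the arm's flange, where the gripper is bolted on; the fingertips stand 182 mm ahead of it and the grasp point (between the pads) lies 164 mm ahead of it; y points along the fingers, z is the direction in which the jaws open and shut, and the axes are right-handed (so a half turn about y gives the same grasp; the last joint's range is limited). The gripper opens to 87 mm and grips with 3 to 60 N. Pads are 19 mm wide; open, the fingers measure 117 mm over their backs; the gripper's body (75 mm by 190 mm) begins 51 mm behind the grasp point.
Start: joints at [-1.201, 0.469, -0.049, 1.532, 0.024, 1.141, -0.082], TCP at [0.262, 0.622, 0.405] pointing down, gripper open.
Joint ranges: [-2.59, 2.59], [-0.33, 1.99], [-1.39, 1.29], [0.1, 2.45], [-1.04, 4.18], [0.21, 1.99], [-2.66, 2.66]. Speed limits (rad/s): [2.57, 2.57, 3.14, 3.14, 3.14, 3.14, 3.14].

### API

Orientations are given as a unit quaternion [x, y, z, w].
In Python, from bench import robot, vision, workorder gives the robot as it stands. The module is installed in compiled form; this text tells all that it offers.
- The arm moves only by the tool step_arm, never from a script. Its argument "moves" is a list of rows, each a list of 3 entries, a list of its own where there are three numbers: the shift along the tool's x, y, z in m, then the turn about the tool's y in rad, then the finger opening in m, from 0 to 0.087. A call has exactly 5 rows; each row is the pose to reach, as a shift and turn from the pose measured when the call began, along the tool's axes at that moment; what a row does not reach only later rows make up. A row lasts 1/12 s, in which the tool goes at most 41.7 mm and 7.16 degrees, less where a joint would pass 70% of its speed; a pose out of reach is approached as far as the arm can. A call with a gripper value outside its range is refused whole. The fingers move at their own pace and stop on an object; "squeeze" is the grip in N (left out, the last holds). Time passes only in rows, so rows that repeat a pose let the fingers close, or fill a call up. It gives the time, the measured TCP pose, the force and the opening at its end, in the units of the state.
- robot.get_obs(): the state, without advancing time (a new reading comes with each control period).
- vision.get_image(name): name is "side" or "top"; returns the picture (384x512x3 uint8, red, green, blue); there is no depth.
- vision.camera_model(name): a dict with "mtx" (3x3 intrinsics, pixels), "R" (3x3) and "t" (3): a world point X has camera coordinates R X + t. Camera axes: x right, y down, z forward; pixel columns grow to the right and rows downward; lengths in m; the calibration is good to about 2 mm. A picture is of the moment at which its call begins. camera_model takes no time and is no camera call.
- workorder.hand_in(): hands the job in, once; it reports no verdict.
The state is a dict: "t": time; "q": joint angles; "joint_vel": joint speeds; "joint_torque": joint torques, N m; "position": TCP position; "orientation": TCP orientation; "contact_force": force on the tool from outside, world axes, zero at the start; "ft_torque": the same for the moment, N m; "grip_width": finger opening in m.
Only numpy, scipy, OpenCV 4.12 (cv2) and the standard library are available. Lean on these libraries where they do the work, as an engineer would, in place of code of your own. Each camera call takes 0.05 s, during which the arm holds its last target. There are 200 camera calls.

### The job

Stand the tall red-topped stamp block, red side up, on the bed of the small vise, its long side along the bed, midway across and between the jaws. Then turn only the black outer ring clockwise until the sprung cork pad holds the block against the stop and is pressed in about half of its travel, never right in. The silver knob in the middle of the ring keeps its setting, nothing else on the table is disturbed, and you let go at the end.

Things in the scene. Friction and masses are not known exactly. Their poses are not given: they have to be found in the camera images.
- vise: Small bench vise, fixed, grey bed plate 250 x 80 mm, top at z = 16 mm. Origin at the underside near its middle; x runs along the bed from the green gear housing (66 mm square, top at z = 60 mm, centred at x = -102.5 mm) to the end stop, z up.
- bed_mid (a point): Point on the bed's top above the vise's origin, axes as the vise's. The end stop is a dark steel block 16 x 44 mm, 28 mm high, bolted on the bed at its +x side; the face toward the jaw lies somewhere between x = +33 and +42 mm, wherever its owner set it (not reported: find it by feel or by eye).
- vise_jaw: Moving jaw: steel carriage, before it a sprung cork pad 40 mm wide, 26 mm high. Origin at the bed's top under the cork face when unloaded; axes as the vise's. It stands at vise x = -40 mm + 14 mm per rad of the outer ring. The pad sinks back by 1 mm per 4 N, 6 mm in all (half: 12 N; right in: 24 N).
- ring_grip (a point): Centre of the black ribbed outer ring, half-way up; 58 mm across, 20 mm high, axis vertical. Its underside is 25 mm above the green housing, so fingertips may reach 20 mm below this point outside a collar 34 mm across (a washer 54 mm across lies 4 mm high on the housing). Above it stands only the inner knob.
- vise_ring (a joint): Angle of the outer ring, rad: 0 with the jaw fully back, grows clockwise seen from above and closes the jaw, up to 3.0. It stays where it is left. Turning it freely takes about 0.3 N m; each newton on the pad adds 0.014 N m.
- trim_mark (a point): Red-marked point on the top rim of the silver inner knob, 11 mm off the ring's axis. The knob is 24 mm across and 18 mm high, its top 28.5 mm above the ring's mid-height. It turns very easily by itself; this mark is to stay within 3 mm of its start.
- stamp_mid (a point): Centre of the tall stamp block (plain wood, red rubber top): 50 mm along its x, 26 mm along its y, 60 mm high, standing red side up; this point is 30 mm above its foot. About 0.06 kg. Take it across the 26 mm.
- other_stamp: Bystander: low square stamp block with red top, 52 x 56 x 27 mm, origin under its centre. Leave alone.
- frost_pot: Bystander: frosted screw pot, 50 mm across, 38 mm high, origin under its centre. Leave alone.
- bead_pot: Bystander: flat clear bead pot, 42 mm across, 19 mm high, origin under its centre. Leave alone.

How it is judged:
By the outcome, as a careful person would: the job done as asked, in the order asked, and still so for the second after the job is handed in, with the robot touching nothing.
It also fails if it takes over 69 s, if anything falls off the work surface, if the arm or the gripper's body presses on something with over 40 N, if the wrist force passes 120 N, or if a joint passes its speed limit or range.

## Working session

There is one attempt and no reset: what is moved stays moved. The work goes in short steps, Python scripts to look and compute and a tool call to move; the robot and the scene stay as the last step left them, time stands still between calls to the robot, and variables do not carry over. Pictures are saved under pics/ and viewed, about 8 in all and at most 12, crops included, and the job is handed in when it is done.

Besides the shell and the picture viewer there is one more tool, called after ">>>" as a command line: name --argument value ..., lists and objects as JSON in quotes. step_arm: Moves the arm, as the interface text tells. Its arguments: {"type":"object","properties":{"moves":{"type":"array","items":{"type":"array"}},"squeeze":{"type":"number"}},"required":["moves"]}

```bash
mkdir -p pics; cat > h.py <<'E'
import numpy as np, cv2
from bench import robot, vision, workorder
from scipy.spatial.transform import Rotation as Ro
def cam(n):
    c=vision.camera_model(n); return np.array(c["mtx"]),np.array(c["R"]),np.array(c["t"])
def ray(n,u,v,z):
    K,R,t=cam(n); d=R.T@np.linalg.solve(K,[u,v,1.]); o=-R.T@t
    return (o+d*(z-o[2])/d[2])
def proj(n,X):
    K,R,t=cam(n); p=K@(R@np.array(X)+t); return p[:2]/p[2]
def save(n,f,crop=None,s=1):
    im=vision.get_image(n)[:,:,::-1]
    cv2.imwrite('pics/raw_'+f,im)
    if crop: x0,y0,x1,y1=crop; im=im[y0:y1,x0:x1]
    cv2.imwrite('pics/'+f,cv2.resize(im,None,fx=s,fy=s,interpolation=cv2.INTER_CUBIC))
E
python3 - <<'E'
from h import *
o=robot.get_obs(); print(o)
print(Ro.from_quat(o['orientation']).as_matrix().round(3))
a=vision.get_image('top');b=vision.get_image('side')
cv2.imwrite('pics/raw_t0.png',a[:,:,::-1]);cv2.imwrite('pics/raw_s0.png',b[:,:,::-1])
cv2.imwrite('pics/t0.png',cv2.resize(a[:,:,::-1],(768,576)))
cv2.imwrite('pics/s0.png',cv2.resize(b[:,:,::-1],(768,576)))
for n in('top','side'):
    K,R,t=cam(n);print(n,K.round(1).tolist(),(-R.T@t).round(3),R.round(3).tolist())
E
```

```text
{'t': 0.0, 'q': array([-1.2009017 ,  0.46949177, -0.04858752,  1.53370013,  0.02412734,
        1.14099721, -0.08235656]), 'joint_vel': array([ 0.00072888, -0.00067857, -0.00138837, -0.00203095,  0.0010471 ,
        0.00064871, -0.00050141]), 'joint_torque': array([-2.95989448e-04, -5.08012033e+01, -8.05703318e-02, -2.36158097e+01,
       -6.12771674e-02,  3.81265569e-02,  1.86653019e-04]), 'position': array([0.26200005, 0.62181831, 0.4036625 ]), 'orientation': array([ 0.69379728, -0.1401748 ,  0.13996439, -0.69239174]), 'contact_force': array([-0.2754031 ,  0.86615362, -0.03148864]), 'ft_torque': array([0.0399716 , 0.04611019, 0.02007462]), 'grip_width': 0.08692420901056337}
[[ 0.922 -0.001  0.388]
 [-0.388 -0.002  0.922]
 [ 0.    -1.    -0.002]]
top [[455.4, 0.0, 255.4], [0.0, 455.4, 195.5], [0.0, 0.0, 1.0]] [ 0.474 -0.008  1.137] [[-0.007, -1.0, -0.009], [-0.996, 0.008, -0.091], [0.092, 0.008, -0.996]]
side [[349.4, 0.0, 253.9], [0.0, 349.4, 185.1], [0.0, 0.0, 1.0]] [0.484 0.833 0.476] [[-0.994, -0.107, -0.016], [-0.027, 0.387, -0.922], [0.105, -0.916, -0.388]]
```

View pics/t0.png

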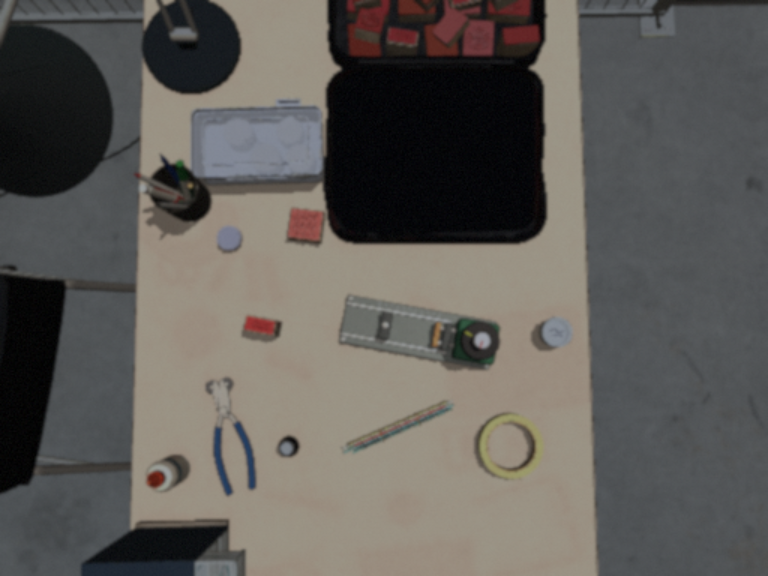

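View pics/s0.png

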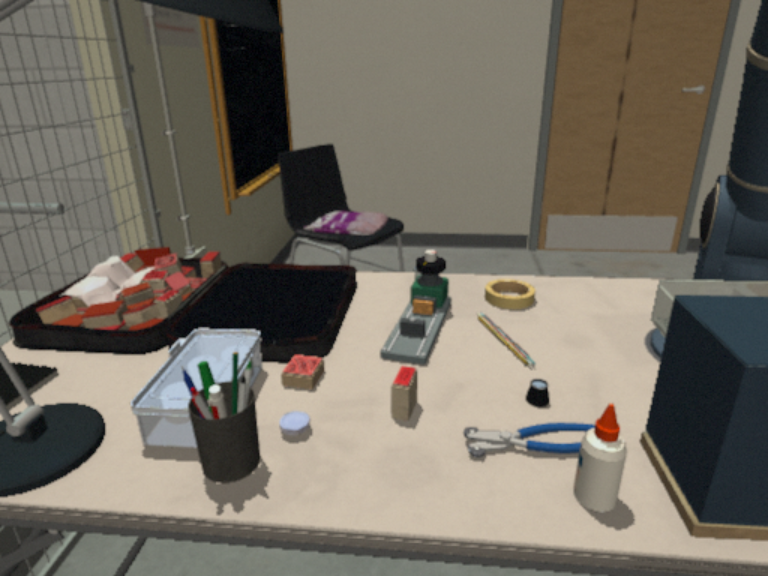

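The top view shows the tall stamp near displayed (262,326), and the vise from (345,320) to (495,345) with the stop at the left and the ring at (480,341). The side view agrees: stamp at (403,393), ring at (430,265). Next I'll enlarge both.

```bash
python3 - <<'E'
import cv2,numpy as np
a=cv2.imread('pics/raw_t0.png')
c=cv2.resize(a[190:255,155:345],None,fx=4.2,fy=4.2,interpolation=cv2.INTER_CUBIC)  # vise+stamp
c2=cv2.resize(a[190:250,215:345],None,fx=6,fy=6,interpolation=cv2.INTER_CUBIC)
c3=cv2.resize(a[200:235,155:195],None,fx=6,fy=6,interpolation=cv2.INTER_CUBIC)
out=np.zeros((360+210,780,3),np.uint8); out[:360]=c2; out[360:,:240]=c3
b=cv2.imread('pics/raw_s0.png')
c4=cv2.resize(b[235:285,250:290],None,fx=4.2,fy=4.2,interpolation=cv2.INTER_CUBIC); out[360:,250:250+c4.shape[1]]=c4
c5=cv2.resize(b[160:245,250:305],None,fx=2.47,fy=2.47,interpolation=cv2.INTER_CUBIC)[:210]; out[360:360+c5.shape[0],440:440+c5.shape[1]]=c5
out=np.clip(out.astype(float)*1.5,0,255).astype(np.uint8)
for k in range(0,780,60): cv2.line(out,(k,0),(k,4),(0,255,255),1)
cv2.imwrite('pics/c1.png',out)
E
```

```text
(no output)
```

View pics/c1.png

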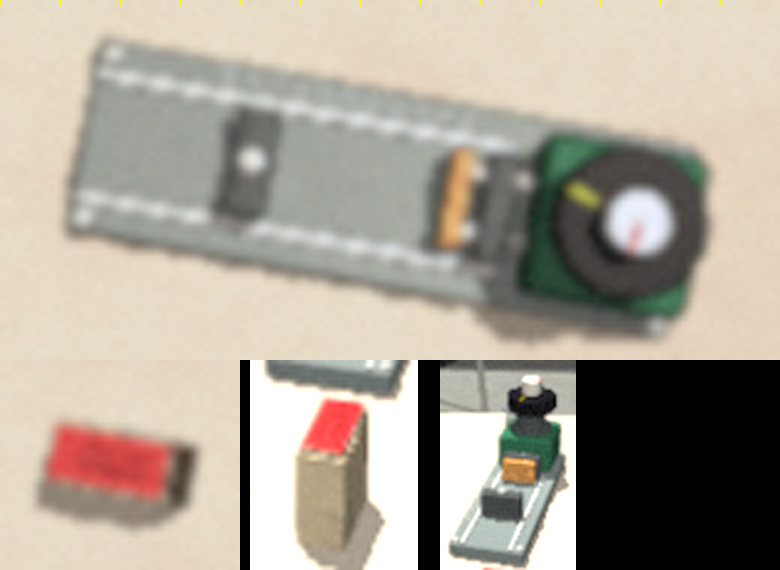

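```bash
python3 - <<'E'
from h import *
from scipy.optimize import least_squares
f=lambda p,s=6,ou=215,ov=190:(ou+(p[0]+.5)/s-.5, ov+(p[1]+.5)/s-.5)
def W(p,z): return ray('top',*f(p),z)
C={k:W(p,z) for k,(p,z) in dict(TL=((100,40),.016),BL=((70,234),.016),BR=((655,335),.016),ring=((632,223),.105),knob=((640,221),.1235),
 redmark=((634,240),.1235),stopT=((260,110),.044),stopB=((236,217),.044),corkfT=((457,150),.042),corkfB=((438,247),.042),
 h1=((545,137),.06),h2=((528,290),.06),h3=((708,155),.06),h4=((685,318),.06),line1=((105,73),.016),line2=((500,142),.016)).items()}
for k,v in C.items(): print(k,v.round(4))
ax=C['TL']-C['BR'];print('lens',np.linalg.norm(C['TL']-C['BL']),np.linalg.norm(C['BL']-C['BR']),np.linalg.norm(C['h1']-C['h2']))
e=C['TL']-C['BL'];d=C['BL']-C['BR'];l=C['line1']-C['line2'];h=C['h1']-C['h3']
print('yaw x: edge',np.arctan2(-e[0]*-1*0+e[1]*0+ -(-e[1])*0+np.sin(0)+0,1)) if 0 else None
print('yaws', np.arctan2(d[1],d[0]), np.arctan2(l[1],l[0]), np.arctan2(h[1],h[0]), np.arctan2(e[1],e[0]))
g=lambda p:(155+(p[0]+.5)/6-.5,200+(p[1]-360+.5)/6-.5)
S=[ray('top',*g(p),.06) for p in((57,425),(173,443),(165,499),(45,482))]
for s in S: print('stamp',s.round(4))
print('c',np.mean(S,0).round(4),[np.linalg.norm(S[i]-S[i-1]).round(4) for i in range(4)])
l1=S[0]-S[1];l2=S[3]-S[2];print('stamp yaw',np.arctan2(l1[1],l1[0]),np.arctan2(l2[1],l2[0]))
print('side proj stamp top ctr',proj('side',np.mean(S,0))*1, 'ring',proj('side',C['ring']))
E
```

```text
TL [0.5754 0.0613 0.016 ]
BL [0.4957 0.0738 0.016 ]
BR [ 0.4529 -0.1646  0.016 ]
ring [ 0.4965 -0.1444  0.105 ]
knob [ 0.4968 -0.1449  0.1235]
redmark [ 0.4898 -0.1425  0.1235]
stopT [ 0.5442 -0.0045  0.044 ]
stopB [0.5015 0.0055 0.044 ]
corkfT [ 0.5276 -0.0832  0.042 ]
corkfB [ 0.4889 -0.0751  0.042 ]
h1 [ 0.5316 -0.1167  0.06  ]
h2 [ 0.4716 -0.109   0.06  ]
h3 [ 0.524  -0.1807  0.06  ]
h4 [ 0.4603 -0.1703  0.06  ]
line1 [0.5617 0.0593 0.016 ]
line2 [ 0.5321 -0.1027  0.016 ]
lens 0.08064225904980862 0.24219722966733997 0.06047479466456446
yaws 1.3930406129406352 1.389589121346198 1.4527034091379736 -0.15546168259711657
stamp [0.539  0.2181 0.06  ]
stamp [0.5315 0.1721 0.06  ]
stamp [0.5094 0.1751 0.06  ]
stamp [0.5165 0.2226 0.06  ]
c [0.5241 0.197  0.06  ] [np.float64(0.0229), np.float64(0.0466), np.float64(0.0223), np.float64(0.048)]
stamp yaw 1.409554492993543 1.4231508008367626
side proj stamp top ctr [270.1060692  248.86235436] ring [286.77359449 172.84801728]
```

The fits agree with each other:

| Item | Measured |
|---|---|
| Vise yaw | about 1.39 |
| Ring | (0.4966, -0.1446) |
| Vise origin | about (0.5145, -0.0436) |
| Stamp | (0.524, 0.197), yaw 1.416 |

The bed width (80.6 mm) and the side-view projections also fit. I'll move toward the stamp.

>>> step_arm --moves '[[[0.03,0,-0.022],0.1,0.087],[[0.06,0,-0.044],0.2,0.087],[[0.09,0,-0.066],0.3,0.087],[[0.12,0,-0.088],0.4,0.087],[[0.15,0,-0.11],0.5,0.087]]' --squeeze 15

```text
t: 0.52
position: [0.3581, 0.4605, 0.4036]
orientation: [0.637, -0.309, 0.309, -0.635]
contact_force: [-0.1, 0.5, -0.0]
grip_width: 0.087
```

```bash
cat >> h.py <<'E'
def to(x,y,z,zdir):  # target TCP & heading of tool z; tool assumed vertical
    o=robot.get_obs(); R=Ro.from_quat(o['orientation']).as_matrix()
    d=R.T@(np.array([x,y,z])-o['position'])
    cur=np.arctan2(R[1,2],R[0,2]); turn=(cur-zdir+np.pi)%(2*np.pi)-np.pi
    print('t',round(o['t'],2),'pos',o['position'].round(4),'zdir',cur.round(3),'down',R[:,1].round(3),'F',o['contact_force'].round(1),'T',o['ft_torque'].round(3),'w',round(o['grip_width'],4),'q7',o['q'][6].round(2))
    print('shift',d.round(4),'turn',turn.round(3))
E
python3 -c "
from h import *
to(.524,.197,.30,-.155)"
```

```text
t 0.52 pos [0.3581 0.4605 0.4036] zdir 0.667 down [-0.001 -0.002 -1.   ] F [-0.1  0.5 -0. ] T [-0.014 -0.056 -0.078] w 0.087 q7 -0.28
shift [ 0.3095  0.104  -0.0325] turn 0.822
```

>>> step_arm --moves '[[[0.035,0.008,-0.003],0.1,0.087],[[0.07,0.016,-0.007],0.2,0.087],[[0.105,0.024,-0.01],0.3,0.087],[[0.14,0.03,-0.014],0.4,0.087],[[0.175,0.03,-0.018],0.5,0.087]]'

```text
t: 0.93
position: [0.4523, 0.3099, 0.3723]
orientation: [0.541, -0.458, 0.458, -0.537]
contact_force: [0.3, 0.1, -0.3]
grip_width: 0.0867
```

```bash
python3 -c "
from h import *
to(.524,.197,.30,-.155)"
```

```text
t 0.93 pos [0.4523 0.3099 0.3723] zdir 0.162 down [-0.003 -0.004 -1.   ] F [ 0.3  0.1 -0.3] T [-0.084 -0.033 -0.03 ] w 0.0867 q7 -0.43
shift [0.1227 0.0725 0.0528] turn 0.317
```

>>> step_arm --moves '[[[0.03,0.015,0.013],0.1,0.087],[[0.06,0.03,0.026],0.2,0.087],[[0.09,0.05,0.04],0.3,0.087],[[0.123,0.07,0.053],0.317,0.087],[[0.123,0.07,0.053],0.317,0.087]]'

```text
t: 1.35
position: [0.5259, 0.1889, 0.2992]
orientation: [0.461, -0.538, 0.541, -0.452]
contact_force: [-0.8, -1.5, 1.3]
grip_width: 0.0872
```

```bash
python3 -c "
from h import *
save('top','t1.png',(130,170,240,260),5)
to(.524,.197,.214,-.155)
d=robot.get_obs()
"
```

```text
t 1.4 pos [0.525  0.1923 0.3004] zdir -0.162 down [-0.007 -0.009 -1.   ] F [-0.4  0.1 -0. ] T [-0.091  0.087  0.013] w 0.0872 q7 -0.42
shift [-0.0053  0.0863 -0.0013] turn -0.007
```

View pics/t1.png

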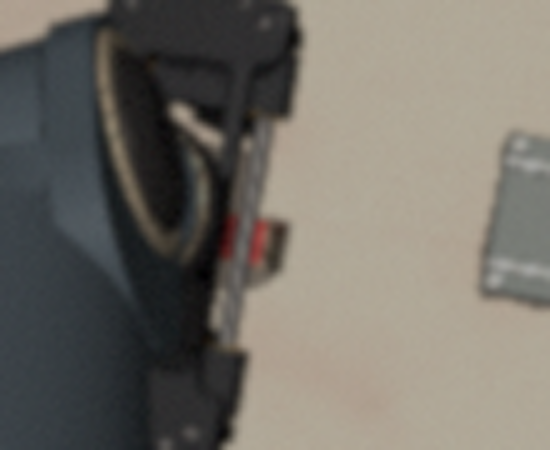

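>>> step_arm --moves '[[[-0.003,0.02,-0.001],-0.007,0.087],[[-0.005,0.04,-0.001],-0.007,0.087],[[-0.005,0.06,-0.001],-0.007,0.087],[[-0.005,0.086,-0.001],-0.007,0.087],[[-0.005,0.086,-0.001],-0.007,0.087]]'

```text
t: 1.82
position: [0.5219, 0.1976, 0.2106]
orientation: [-0.467, 0.537, -0.536, 0.454]
contact_force: [-0.2, -0.3, -0.2]
grip_width: 0.0872
```

```bash
python3 -c "
from h import *
to(.524,.197,.214,-.155)
save('side','s1.png',(210,190,340,300),5)
print(proj('side',[.524,.197,.06]))
"
```

```text
t 1.82 pos [0.5219 0.1976 0.2106] zdir -0.153 down [-0.015 -0.011 -1.   ] F [-0.2 -0.3 -0.2] T [-0.057  0.139 -0.022] w 0.0872 q7 -0.37
shift [ 0.0003 -0.0034  0.0021] turn 0.002
[270.14380896 248.86316967]
```

View pics/s1.png

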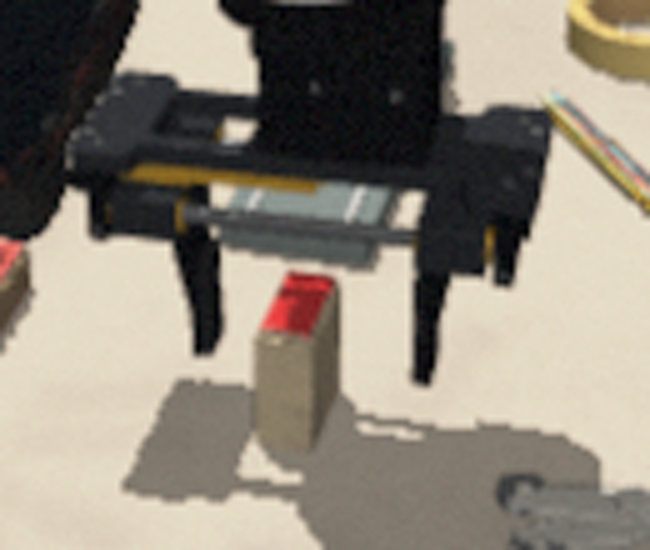

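The stamp stands between the fingers, which sit about 5 mm toward -x (tips' mid-point near 314 against block centre 298). I'll recentre and grip.

>>> step_arm --moves '[[[0,-0.001,0.002],0,0.087],[[0,-0.003,0.004],0,0.087],[[0,-0.003,0.005],0,0.087],[[0,-0.003,0.005],0,0.06],[[0,-0.003,0.005],0,0.04]]'

```text
t: 2.28
position: [0.5282, 0.1969, 0.2166]
orientation: [0.465, -0.537, 0.537, -0.455]
contact_force: [-0.9, -0.9, 0.6]
grip_width: 0.0798
```

>>> step_arm --moves '[[[0,0,0],0,0.03],[[0,0,0],0,0.02],[[0,0,0],0,0.015],[[0,0,0],0,0.015],[[0,0,0],0,0.015]]' --squeeze 15

```text
t: 2.7
position: [0.5282, 0.1969, 0.2166]
orientation: [0.465, -0.537, 0.537, -0.455]
contact_force: [-0.1, 0.8, -0.1]
grip_width: 0.0481
```

```bash
python3 -c "
from h import *
to(.5265,.1988,.214,-.155)"
```

```text
t 2.7 pos [0.5282 0.1969 0.2166] zdir -0.154 down [-0.01  -0.009 -1.   ] F [-0.1  0.8 -0.1] T [-0.093  0.061 -0.034] w 0.0481 q7 -0.37
shift [-0.0017  0.0026 -0.0019] turn 0.001
```

>>> step_arm --moves '[[[-0.001,0.002,-0.001],0,0.015],[[-0.001,0.002,-0.001],0,0.015],[[-0.001,0.002,-0.001],0,0.015],[[-0.001,0.002,-0.001],0,0.015],[[-0.001,0.002,-0.001],0,0.015]]'

```text
t: 3.12
position: [0.5272, 0.1979, 0.2144]
orientation: [0.465, -0.537, 0.537, -0.455]
contact_force: [-0.1, 0.2, -0.2]
grip_width: 0.0259
```

>>> step_arm --moves '[[[0,0,0],0,0.015],[[0,0,0],0,0.015],[[0,0,0],0,0.015],[[0,0,0],0,0.015],[[0,0,0],0,0.015]]'

```text
t: 3.53
position: [0.5272, 0.1979, 0.2144]
orientation: [0.465, -0.537, 0.537, -0.455]
contact_force: [-0.7, 0.5, -0.5]
grip_width: 0.0262
```

```bash
python3 -c "
from h import *
to(.5265,.1988,.30,-.155)"
```

```text
t 3.53 pos [0.5272 0.1979 0.2144] zdir -0.154 down [-0.011 -0.01  -1.   ] F [-0.7  0.5 -0.5] T [-0.027  0.086 -0.011] w 0.0262 q7 -0.37
shift [ 0.0002 -0.0856 -0.0016] turn 0.001
```

>>> step_arm --moves '[[[0,-0.015,0],0,0.015],[[0,-0.035,0],0,0.015],[[0,-0.055,0],0,0.015],[[0,-0.075,0],0,0.015],[[0,-0.085,0],0,0.015]]'

```text
t: 3.95
position: [0.5287, 0.1988, 0.3017]
orientation: [0.464, -0.537, 0.537, -0.456]
contact_force: [0.7, 0.5, -0.4]
grip_width: 0.0259
```

```bash
python3 -c "
from h import *
to(.5174,-.036,.30,-.181)"
```

```text
t 3.95 pos [0.5287 0.1988 0.3017] zdir -0.154 down [-0.008 -0.008 -1.   ] F [ 0.7  0.5 -0.4] T [-0.037 -0.035  0.031] w 0.0259 q7 -0.42
shift [0.2338 0.0036 0.0248] turn 0.027
```

>>> step_arm --moves '[[[0.02,0,0.002],0.005,0.015],[[0.045,0,0.005],0.01,0.015],[[0.075,0,0.008],0.015,0.015],[[0.1,0,0.011],0.02,0.015],[[0.12,0,0.013],0.025,0.015]]'

```text
t: 4.37
position: [0.5228, 0.0759, 0.3025]
orientation: [0.457, -0.543, 0.544, -0.449]
contact_force: [0.1, 0.2, -0.0]
grip_width: 0.0265
```

```bash
python3 -c "
from h import *
to(.5174,-.036,.30,-.181)"
```

```text
t 4.37 pos [0.5228 0.0759 0.3025] zdir -0.181 down [-0.008 -0.009 -1.   ] F [ 0.1  0.2 -0. ] T [-0.057  0.007  0.013] w 0.0265 q7 -0.23
shift [0.111  0.0035 0.0149] turn 0.0
```

>>> step_arm --moves '[[[0.03,0,0.004],0,0.015],[[0.06,0,0.008],0,0.015],[[0.085,0.001,0.012],0,0.015],[[0.105,0.002,0.015],0,0.015],[[0.111,0.002,0.015],0,0.015]]'

```text
t: 4.78
position: [0.517, -0.0398, 0.3013]
orientation: [0.456, -0.543, 0.545, -0.447]
contact_force: [-0.3, -1.1, -1.4]
grip_width: 0.0259
```

```bash
python3 -c "
from h import *
to(.5174,-.036,.26,-.181)"
```

```text
t 4.78 pos [ 0.517  -0.0398  0.3013] zdir -0.186 down [-0.009 -0.011 -1.   ] F [-0.3 -1.1 -1.4] T [-0.144  0.04   0.029] w 0.0259 q7 -0.01
shift [-0.0043  0.0413 -0.    ] turn -0.005
```

Lower to just above the bed (foot about 10 mm clear of it), then look.

>>> step_arm --moves '[[[-0.002,0.01,0],-0.005,0.015],[[-0.004,0.02,0],-0.005,0.015],[[-0.004,0.03,0],-0.005,0.015],[[-0.004,0.04,0],-0.005,0.015],[[-0.004,0.041,0],-0.005,0.015]]'

```text
t: 5.2
position: [0.5165, -0.0347, 0.2576]
orientation: [-0.459, 0.543, -0.542, 0.447]
contact_force: [-0.4, 0.4, -1.2]
grip_width: 0.0262
```

>>> step_arm --moves '[[[0,0.006,0],0,0.015],[[0,0.012,0],0,0.015],[[0,0.018,0],0,0.015],[[0,0.02,0],0,0.015],[[0,0.02,0],0,0.015]]'

```text
t: 5.62
position: [0.5161, -0.0349, 0.237]
orientation: [-0.46, 0.543, -0.542, 0.447]
contact_force: [-0.9, -0.2, -1.0]
grip_width: 0.0263
```

```bash
python3 -c "
from h import *
to(.5174,-.036,.234,-.181)
save('side','s2.png',(240,155,320,245),6.5)
a=vision.get_image('top')
cv2.imwrite('pics/raw_t2.png',a[:,:,::-1])
for n in('side',):
  u=np.array([.175,.985,0]);v=np.array([-.985,.175,0]);o=np.array([.5145,-.0436,.016])
  for P in [(.0365,.022,.028),(.0365,-.022,.028),(.0525,.022,.028),(.0525,-.022,.028),(.117,.04,0),(.117,-.04,0)]:
    p=proj(n,o+P[0]*u+P[1]*v+[0,0,P[2]]);print(P,((p-[240,155]+.5)*6.5-.5).round(0))
"
```

```text
t 5.62 pos [ 0.5161 -0.0349  0.237 ] zdir -0.179 down [-0.014 -0.011 -1.   ] F [-0.9 -0.2 -1. ] T [-0.088  0.07   0.013] w 0.0263 q7 0.04
shift [0.0008 0.003  0.0015] turn 0.002
(0.0365, 0.022, 0.028) [290. 378.]
(0.0365, -0.022, 0.028) [186. 366.]
(0.0525, 0.022, 0.028) [282. 396.]
(0.0525, -0.022, 0.028) [177. 383.]
(0.117, 0.04, 0) [292. 543.]
(0.117, -0.04, 0) [ 92. 515.]
```

View pics/s2.png

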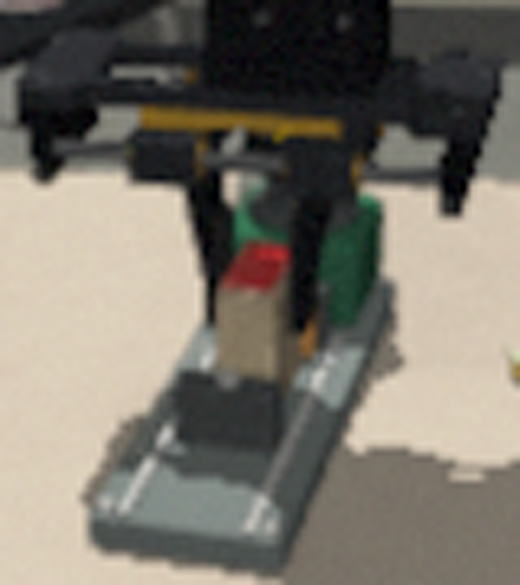

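The side view shows the block held over the bed: its front face spans about columns 217–283, just behind the stop, whose top corners at (177,382) and (281,394) match the prediction. I'll check lateral centring numerically.

```bash
cat >> h.py <<'E'
U=np.array([.1798,.9837,0]);V=np.array([-.9837,.1798,0]);O=np.array([.5145,-.0436,.016])
def vw(a,b,c): return O+a*U+b*V+np.array([0,0,c])
def st():
    o=robot.get_obs(); R=Ro.from_quat(o['orientation']).as_matrix(); g=o['position']+.164*R[:,1]-O
    print('grasp in vise',(g@U).round(4),(g@V).round(4),g[2].round(4))
E
python3 -c "
from h import *
st()
f=lambda P:((proj('side',vw(*P))-[240,155]+.5)*6.5-.5).round(0)
for P in [(.0317,.013,.066),(.0317,-.013,.066),(.0317,.013,.036),(.0317,-.013,.036),(-.018,.013,.066),(-.018,-.013,.066)]: print(P,f(P))
im=cv2.imread('pics/raw_s2.png')
for r in (206,208,210): print(r,im[r,268:290].tolist())
print(155+np.array([330,345])/6.5)
"
```

```text
grasp in vise 0.0067 0.0015 0.0577
(0.0317, 0.013, 0.066) [272. 288.]
(0.0317, -0.013, 0.066) [210. 281.]
(0.0317, 0.013, 0.036) [271. 353.]
(0.0317, -0.013, 0.036) [210. 346.]
(-0.018, 0.013, 0.066) [297. 240.]
(-0.018, -0.013, 0.066) [238. 234.]
206 [[188, 209, 220], [168, 185, 194], [146, 156, 153], [141, 144, 135], [128, 133, 128], [106, 124, 128], [96, 121, 131], [97, 119, 131], [94, 116, 129], [94, 116, 129], [96, 118, 130], [96, 117, 130], [95, 118, 129], [92, 114, 125], [75, 91, 101], [59, 71, 77], [52, 62, 70], [46, 56, 62], [43, 64, 85], [48, 90, 129], [47, 74, 101], [43, 48, 47]]
208 [[164, 180, 190], [150, 159, 157], [149, 155, 151], [155, 163, 156], [156, 163, 160], [123, 136, 144], [97, 120, 133], [93, 114, 128], [93, 116, 129], [95, 116, 130], [96, 119, 131], [98, 118, 130], [99, 123, 132], [100, 123, 137], [79, 96, 107], [62, 74, 81], [64, 77, 86], [65, 76, 88], [53, 83, 115], [51, 92, 128], [53, 75, 95], [61, 66, 66]]
210 [[149, 154, 150], [146, 148, 141], [144, 151, 142], [191, 196, 195], [167, 172, 173], [109, 123, 131], [95, 117, 128], [94, 120, 132], [95, 118, 131], [95, 117, 130], [97, 121, 132], [96, 118, 129], [96, 119, 133], [104, 127, 140], [82, 100, 110], [64, 75, 84], [62, 79, 85], [61, 76, 84], [66, 78, 82], [73, 82, 86], [107, 113, 108], [122, 124, 122]]
[205.76923077 208.07692308]
```

>>> step_arm --moves '[[[0,0.001,0.001],0,0.015],[[0,0.003,0.0017],0,0.015],[[0,0.005,0.0017],0,0.015],[[0,0.005,0.0017],0,0.015],[[0,0.005,0.0017],0,0.015]]'

```text
t: 6.13
position: [0.5179, -0.0354, 0.2326]
orientation: [-0.459, 0.543, -0.543, 0.447]
contact_force: [0.0, -0.4, -0.7]
grip_width: 0.0261
```

```bash
python3 -c "
from h import *
st();to(.5174,-.036,.2304,-.181)"
```

```text
grasp in vise 0.0066 -0.0001 0.0526
t 6.13 pos [ 0.5179 -0.0354  0.2326] zdir -0.179 down [-0.013 -0.011 -1.   ] F [ 0.  -0.4 -0.7] T [-0.125  0.047 -0.046] w 0.0261 q7 0.05
shift [ 0.0006  0.0022 -0.0004] turn 0.002
```

>>> step_arm --moves '[[[-0.001,0,0],0,0.015],[[-0.002,0,0],0,0.015],[[-0.003,0,0],0,0.015],[[-0.004,0,0],0,0.015],[[-0.004,0,0],0,0.015]]'

```text
t: 6.55
position: [0.5187, -0.0326, 0.2327]
orientation: [0.459, -0.542, 0.543, -0.447]
contact_force: [-0.1, -5.1, 0.4]
grip_width: 0.0261
```

```bash
python3 -c "
from h import *
st();to(.5174,-.036,.2304,-.181)"
```

```text
grasp in vise 0.0092 -0.0004 0.0528
t 6.55 pos [ 0.5187 -0.0326  0.2327] zdir -0.18 down [-0.013 -0.012 -1.   ] F [-0.1 -5.1  0.4] T [-1.199  0.141  0.024] w 0.0261 q7 0.04
shift [ 0.0035  0.0024 -0.0006] turn 0.001
```

Contact with the stop came about 2.6 mm on (Fy -5 N). I'll back off 1.5 mm, set down, and release.

>>> step_arm --moves '[[[0.0015,0,0],0,0.015],[[0.0015,0.001,0],0,0.015],[[0.0015,0.002,0],0,0.015],[[0.0015,0.0025,0],0,0.015],[[0.0015,0.0025,0],0,0.015]]'

```text
t: 6.97
position: [0.5185, -0.0337, 0.2304]
orientation: [0.459, -0.543, 0.543, -0.447]
contact_force: [-0.5, 1.1, 2.7]
grip_width: 0.0259
```

```bash
python3 -c "
from h import *
st();to(.5174,-.036,.2304,-.181)"
```

```text
grasp in vise 0.0082 -0.0004 0.0504
t 6.97 pos [ 0.5185 -0.0337  0.2304] zdir -0.18 down [-0.013 -0.012 -1.   ] F [-0.5  1.1  2.7] T [0.01  0.184 0.032] w 0.0259 q7 0.04
shift [ 0.0025  0.     -0.0006] turn 0.001
```

>>> step_arm --moves '[[[0,0,0],0,0.03],[[0,0,0],0,0.04],[[0,0,0],0,0.05],[[0,0,0],0,0.06],[[0,0,0],0,0.07]]'

```text
t: 7.38
position: [0.5185, -0.0336, 0.2303]
orientation: [0.459, -0.543, 0.543, -0.447]
contact_force: [0.6, 1.2, -0.5]
grip_width: 0.049
```

>>> step_arm --moves '[[[0,-0.01,0],0,0.07],[[0,-0.025,0],0,0.07],[[0,-0.045,0],0,0.087],[[0,-0.065,0],0,0.087],[[0,-0.08,0],0,0.087]]'

```text
t: 7.8
position: [0.5198, -0.0329, 0.3125]
orientation: [0.459, -0.542, 0.544, -0.448]
contact_force: [0.6, -0.1, 1.0]
grip_width: 0.0816
```

```bash
python3 -c "
from h import *
save('side','s3.png',(250,165,310,245),6.5)
to(.4966,-.1446,.32,1.0)"
```

```text
t 7.85 pos [ 0.5207 -0.0331  0.3148] zdir -0.18 down [-0.006 -0.011 -1.   ] F [2.  1.2 1.8] T [-0.064 -0.016 -0.032] w 0.0837 q7 -0.02
shift [ 0.114  -0.0038 -0.0038] turn -1.18
```

View pics/s3.png

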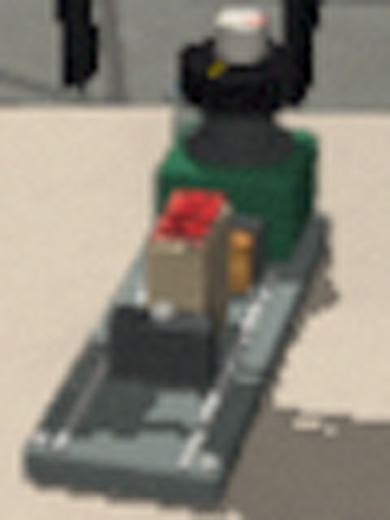

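The block stands upright between stop and pad, centred behind the stop, and the gripper is clear. Next I'll move above the ring and pre-turn counterclockwise.

>>> step_arm --moves '[[[0.01,-0.008,0],-0.1,0.087],[[0.03,-0.016,-0.001],-0.2,0.087],[[0.055,-0.02,-0.002],-0.3,0.087],[[0.085,-0.02,-0.003],-0.4,0.087],[[0.114,-0.02,-0.004],-0.5,0.087]]'

```text
t: 8.27
position: [0.4961, -0.1452, 0.3368]
orientation: [0.579, -0.411, 0.413, -0.57]
contact_force: [0.6, -0.5, -0.5]
grip_width: 0.0871
```

```bash
python3 -c "
from h import *
to(.4966,-.1446,.335,.9)"
```

```text
t 8.27 pos [ 0.4961 -0.1452  0.3368] zdir 0.326 down [-0.005 -0.011 -1.   ] F [ 0.6 -0.5 -0.5] T [-0.015 -0.037 -0.031] w 0.0871 q7 0.66
shift [-0.0005  0.0018  0.0006] turn -0.574
```

>>> step_arm --moves '[[[0,0,0],-0.12,0.087],[[0,0,0],-0.24,0.087],[[0,0,0],-0.36,0.087],[[0,0,0],-0.48,0.087],[[0,0,0],-0.57,0.087]]'

```text
t: 8.68
position: [0.4959, -0.1455, 0.3369]
orientation: [0.672, -0.233, 0.232, -0.664]
contact_force: [-0.6, 0.2, 0.3]
grip_width: 0.0872
```

>>> step_arm --moves '[[[0,0,0],0,0.087],[[0,0,0],0,0.087],[[0,0,0],0,0.087],[[0,0,0],0,0.087],[[0,0,0],0,0.087]]'

```text
t: 9.1
position: [0.4959, -0.1454, 0.3369]
orientation: [0.672, -0.233, 0.232, -0.663]
contact_force: [-0.2, 0.2, -0.3]
grip_width: 0.0873
```

```bash
python3 -c "
from h import *
to(.4966,-.1446,.335,.9);st()
print(vw(-.1025,0,0))
a=vision.get_image('side')[:,:,::-1]; b=vision.get_image('top')[:,:,::-1]
cv2.imwrite('pics/raw_s4.png',a);cv2.imwrite('pics/raw_t4.png',b)
o=np.hstack([cv2.resize(a[110:215,245:325],None,fx=5,fy=5,interpolation=2),cv2.resize(b[180:285,280:355],None,fx=5,fy=5,interpolation=2)])
cv2.imwrite('pics/s4.png',np.clip(o*1.4,0,255))"
```

```text
t 9.1 pos [ 0.4959 -0.1454  0.3369] zdir 0.9 down [-0.005 -0.011 -1.   ] F [-0.2  0.2 -0.3] T [-0.066  0.017  0.016] w 0.0873 q7 1.19
shift [0.     0.0019 0.001 ] turn 0.0
grasp in vise -0.1054 0.0004 0.1569
[ 0.4960705  -0.14442925  0.016     ][ WARN:0@2.512] global loadsave.cpp:1063 imwrite_ Unsupported depth image for selected encoder is fallbacked to CV_8U.
```

View pics/s4.png

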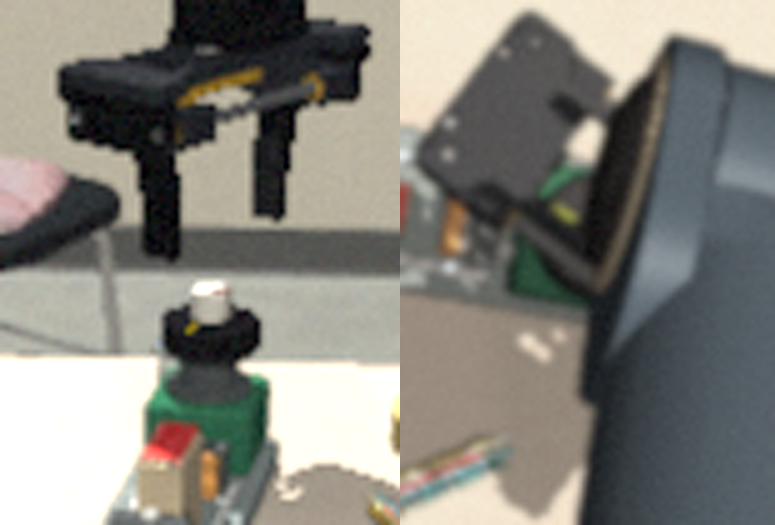

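>>> step_arm --moves '[[[-0.001,0.01,0.002],0,0.087],[[-0.001,0.02,0.003],0,0.087],[[-0.001,0.03,0.003],0,0.087],[[-0.001,0.04,0.003],0,0.087],[[-0.001,0.04,0.003],0,0.087]]'

```text
t: 9.62
position: [0.4959, -0.1425, 0.2941]
orientation: [0.672, -0.235, 0.23, -0.663]
contact_force: [-0.3, -0.6, 0.2]
grip_width: 0.0868
```

```bash
python3 -c "
from h import *
to(.4974,-.1428,.259,.9);st()"
```

```text
t 9.62 pos [ 0.4959 -0.1425  0.2941] zdir 0.901 down [-0.01 -0.01 -1.  ] F [-0.3 -0.6  0.2] T [ 0.013  0.046 -0.021] w 0.0868 q7 1.2
shift [0.0014 0.0351 0.0012] turn 0.001
grasp in vise -0.1026 0.0019 0.1141
```

>>> step_arm --moves '[[[0.001,0.01,0.001],0,0.087],[[0.002,0.02,0.001],0,0.087],[[0.002,0.028,0.001],0,0.087],[[0.002,0.035,0.001],0,0.087],[[0.002,0.035,0.001],0,0.087]]'

```text
t: 10.03
position: [0.4972, -0.1432, 0.2574]
orientation: [0.673, -0.236, 0.229, -0.663]
contact_force: [-0.4, 0.1, -0.4]
grip_width: 0.087
```

```bash
python3 -c "
from h import *
to(.4974,-.1428,.259,.9);st()"
```

```text
t 10.03 pos [ 0.4972 -0.1432  0.2574] zdir 0.901 down [-0.013 -0.01  -1.   ] F [-0.4  0.1 -0.4] T [-0.036  0.001 -0.019] w 0.087 q7 1.22
shift [-0.0001 -0.0016  0.0004] turn 0.001
grasp in vise -0.103 0.001 0.0774
```

>>> step_arm --moves '[[[0.0005,-0.001,0.001],0,0.08],[[0.0005,-0.001,0.001],0,0.07],[[0.0005,-0.001,0.001],0,0.06],[[0.0005,-0.001,0.001],0,0.056],[[0.0005,-0.001,0.001],0,0.05]]' --squeeze 35

```text
t: 10.45
position: [0.4983, -0.1427, 0.2588]
orientation: [0.672, -0.235, 0.23, -0.663]
contact_force: [-0.5, 0.3, -0.0]
grip_width: 0.0612
```

>>> step_arm --moves '[[[0,0,0],0,0.05],[[0,0,0],0,0.05],[[0,0,0],0,0.05],[[0,0,0],0,0.05],[[0,0,0],0,0.05]]'

```text
t: 10.87
position: [0.499, -0.1417, 0.2589]
orientation: [0.672, -0.235, 0.23, -0.664]
contact_force: [3.5, 3.5, -3.5]
grip_width: 0.0572
```

```bash
python3 -c "
from h import *
to(.4974,-.1428,.259,.9);st()"
```

```text
t 10.87 pos [ 0.499  -0.1417  0.2589] zdir 0.902 down [-0.011 -0.009 -1.   ] F [ 3.5  3.5 -3.5] T [ 0.78  -0.711 -0.114] w 0.0572 q7 1.21
shift [-0.0006 -0.0001 -0.0018] turn 0.002
grasp in vise -0.101 -0.0009 0.0789
```

>>> step_arm --moves '[[[0,0,0],0.08,0.05],[[0,0,0],0.16,0.05],[[0,0,0],0.24,0.05],[[0,0,0],0.32,0.05],[[0,0,0],0.4,0.05]]'

```text
t: 11.28
position: [0.4992, -0.1414, 0.2588]
orientation: [0.613, -0.362, 0.359, -0.603]
contact_force: [3.1, 0.7, -4.0]
grip_width: 0.0572
```

```bash
python3 -c "
from h import *
to(.499,-.1417,.259,.9);st()
a=vision.get_image('side')[:,:,::-1]
cv2.imwrite('pics/raw_s5.png',a)
cv2.imwrite('pics/s5.png',cv2.resize(a[110:240,235:330],None,fx=4.5,fy=4.5,interpolation=2))"
```

```text
t 11.28 pos [ 0.4992 -0.1414  0.2588] zdir 0.5 down [-0.01  -0.009 -1.   ] F [ 3.1  0.7 -4. ] T [ 0.25 -0.45  0.33] w 0.0572 q7 0.87
shift [ 0.0002 -0.0002 -0.0003] turn -0.4
grasp in vise -0.1007 -0.0011 0.0789
```

View pics/s5.png

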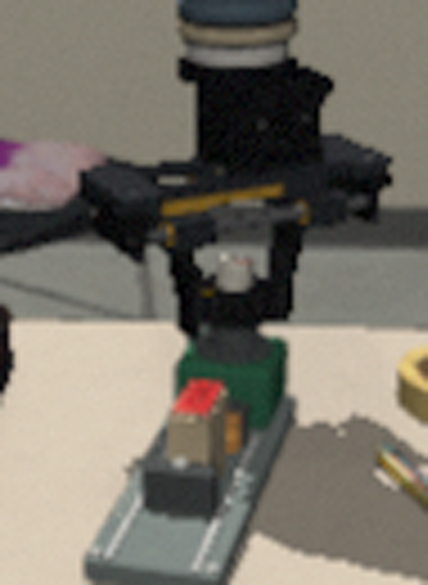

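Torque about the axis is 0.33 N m, which matches free turning with no slip. The block is untouched so far; I'll continue.

>>> step_arm --moves '[[[0,0,0],0.1,0.05],[[0,0,0],0.2,0.05],[[0,0,0],0.3,0.05],[[0,0,0],0.4,0.05],[[0,0,0],0.5,0.05]]'

```text
t: 11.75
position: [0.4996, -0.1412, 0.2589]
orientation: [0.504, -0.501, 0.501, -0.494]
contact_force: [4.6, 0.4, -4.8]
grip_width: 0.0572
```

```bash
python3 -c "
from h import *
to(.499,-.1417,.259,.9);st()"
```

```text
t 11.75 pos [ 0.4996 -0.1412  0.2589] zdir -0.005 down [-0.01  -0.009 -1.   ] F [ 4.6  0.4 -4.8] T [ 0.197 -0.408  0.296] w 0.0572 q7 0.45
shift [ 0.0005 -0.0001 -0.0006] turn -0.905
grasp in vise -0.1005 -0.0016 0.0789
```

>>> step_arm --moves '[[[0,0,0],0.1,0.05],[[0,0,0],0.2,0.05],[[0,0,0],0.3,0.05],[[0,0,0],0.4,0.05],[[0,0,0],0.5,0.05]]'

```text
t: 12.17
position: [0.5, -0.1412, 0.2589]
orientation: [0.364, -0.608, 0.611, -0.354]
contact_force: [4.0, -0.9, -4.6]
grip_width: 0.0572
```

```bash
python3 -c "
from h import *
to(.499,-.1417,.259,.9);st()
a=vision.get_image('side')[:,:,::-1]; b=vision.get_image('top')[:,:,::-1]
cv2.imwrite('pics/raw_s6.png',a);cv2.imwrite('pics/raw_t6.png',b)
o=np.hstack([cv2.resize(a[165:235,250:310],None,fx=6,fy=6,interpolation=2),cv2.resize(b[190:260,225:298],None,fx=6,fy=6,interpolation=2)])
cv2.imwrite('pics/s6.png',np.clip(o*1.3,0,255).astype(np.uint8))"
```

```text
t 12.17 pos [ 0.5    -0.1412  0.2589] zdir -0.506 down [-0.01 -0.01 -1.  ] F [ 4.  -0.9 -4.6] T [ 0.265 -0.249  0.321] w 0.0572 q7 0.04
shift [ 0.0009 -0.0001 -0.0006] turn -1.406
grasp in vise -0.1005 -0.002 0.0789
```

View pics/s6.png

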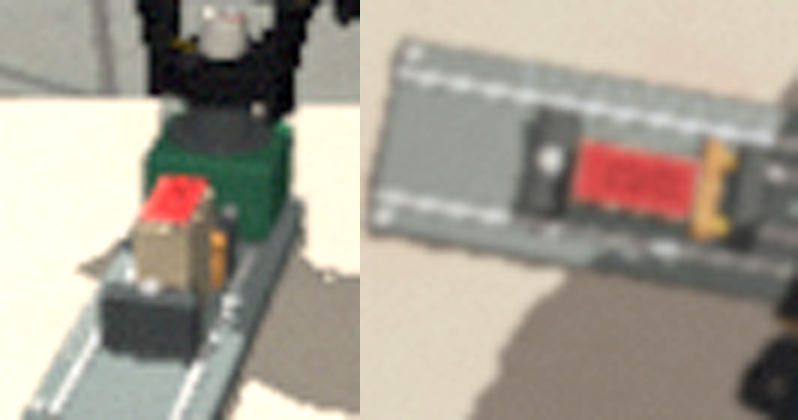

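The top view shows the block centred across the bed between stop and pad, with a small gap still at the pad. Jaw is near vise x = -20 mm; I'll go on in smaller steps with torque checks.

>>> step_arm --moves '[[[0,0,0],0.04,0.05],[[0,0,0],0.08,0.05],[[0,0,0],0.12,0.05],[[0,0,0],0.16,0.05],[[0,0,0],0.2,0.05]]'

```text
t: 12.68
position: [0.5001, -0.1413, 0.2589]
orientation: [0.303, -0.639, 0.643, -0.293]
contact_force: [5.1, -1.3, -4.3]
grip_width: 0.0567
```

```bash
cat > r.py <<'E'
from h import *
o=robot.get_obs(); R=Ro.from_quat(o['orientation']).as_matrix()
d=np.array([-.009,-.009,-.164])
r=o['position']+d-np.array([.4966,-.1446,.095])
T=o['ft_torque'];F=o['contact_force']
print('theta',round(.902-np.arctan2(R[1,2],R[0,2]),3),'Tz',T[2].round(3),'F',F.round(1),'T',T.round(2),'pos',o['position'].round(4),'tau7',o['joint_torque'][6].round(3))
E
python3 r.py
```

```text
theta 1.603 Tz 0.391 F [ 5.1 -1.3 -4.3] T [ 0.42 -0.17  0.39] pos [ 0.5001 -0.1413  0.2589] tau7 -0.099
```

>>> step_arm --moves '[[[0,0,0],0.02,0.05],[[0,0,0],0.04,0.05],[[0,0,0],0.06,0.05],[[0,0,0],0.08,0.05],[[0,0,0],0.1,0.05]]'

```text
t: 13.1
position: [0.5002, -0.1413, 0.2589]
orientation: [0.27, -0.653, 0.657, -0.261]
contact_force: [5.6, -1.1, -5.0]
grip_width: 0.0571
```

```bash
python3 r.py
```

```text
theta 1.703 Tz 0.476 F [ 5.6 -1.1 -5. ] T [ 0.47 -0.19  0.48] pos [ 0.5002 -0.1413  0.2589] tau7 -0.326
```

>>> step_arm --moves '[[[0,0,0],0.01,0.05],[[0,0,0],0.02,0.05],[[0,0,0],0.03,0.05],[[0,0,0],0.04,0.05],[[0,0,0],0.05,0.05]]'

```text
t: 13.52
position: [0.5002, -0.1413, 0.2589]
orientation: [0.253, -0.66, 0.664, -0.244]
contact_force: [5.1, -1.6, -5.5]
grip_width: 0.0573
```

```bash
python3 r.py
```

```text
theta 1.754 Tz 0.481 F [ 5.1 -1.6 -5.5] T [ 0.57 -0.23  0.48] pos [ 0.5002 -0.1413  0.2589] tau7 -0.451
```

```bash
python3 - <<'E'
from h import *
T=[];A=[];B=[]
for i in range(3):
    A.append(vision.get_image('side'));T.append(robot.get_obs()['ft_torque'][2])
    B.append(vision.get_image('top'));T.append(robot.get_obs()['ft_torque'][2])
print(np.round(T,3))
a=np.mean(A,0)[:,:,::-1];b=np.mean(B,0)[:,:,::-1]
cv2.imwrite('pics/raw_s7.png',a.astype(np.uint8));cv2.imwrite('pics/raw_t7.png',b.astype(np.uint8))
b0=cv2.imread('pics/raw_t6.png').astype(float);bi=cv2.imread('pics/raw_t0.png').astype(float)
r=lambda m:cv2.resize(m[202:236,250:315],None,fx=11,fy=8,interpolation=2)[:, :780]
o=np.vstack([r(b),r(b0)])
cv2.imwrite('pics/s7.png',np.clip(o*1.4,0,255).astype(np.uint8))
E
```

```text
[0.407 0.403 0.333 0.391 0.361 0.341]
```

View pics/s7.png

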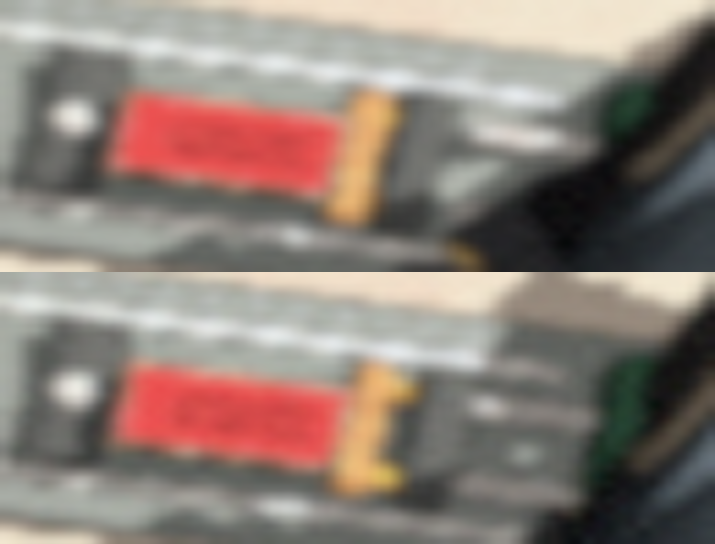

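The block has slid to the stop and the carriage has closed up on the pad. I'll measure pad compression from the cork's edge shift, sampled along the vise axis.

```bash
cat > e.py <<'E'
import sys
from h import *
from scipy.ndimage import map_coordinates
s=np.arange(-.05,.005,.00025)
def prof(f,lo,hi,z=.042):
    im=cv2.imread('pics/raw_%s.png'%f).astype(float); acc=0
    for v in np.linspace(lo,hi,5):
        p=np.array([proj('top',vw(a,v,z-.016)) for a in s])
        acc=acc+np.array([map_coordinates(im[:,:,c],[p[:,1],p[:,0]],order=1) for c in range(3)])
    return acc/5
def edges(f,lo,hi):
    B,G,R=prof(f,lo,hi); w=R-B; i=np.argmax(w); h=(w.max()+np.median(w[-40:]))/2
    r=i+np.argmax(w[i:]<h); l=i-np.argmax(w[i::-1]<w.max()/2)
    return s[r]*1e3, s[l]*1e3, w.max()
for f in sys.argv[1:]:
    for lo,hi in((.0155,.0185),(-.0185,-.0155)): print(f,lo,'face %.2f back %.2f  max %.0f'%edges(f,lo,hi))
E
python3 e.py t0 t6 t7
```

```text
t0 0.0155 face -34.75 back -44.25  max 57
t0 -0.0185 face -35.25 back -44.25  max 69Traceback (most recent call last):
  File "e.py", line 16, in <module>
    for lo,hi in((.0155,.0185),(-.0185,-.0155)): print(f,lo,'face %.2f back %.2f  max %.0f'%edges(f,lo,hi))
                                                                                            ~~~~~^^^^^^^^^
  File "e.py", line 12, in edges
    B,G,R=prof(f,lo,hi); w=R-B; i=np.argmax(w); h=(w.max()+np.median(w[-40:]))/2
          ~~~~^^^^^^^^^
  File "e.py", line 8, in prof
    p=np.array([proj('top',vw(a,v,z-.016)) for a in s])
                ~~~~^^^^^^^^^^^^^^^^^^^^^^
  File "h.py", line 10, in proj
    K,R,t=cam(n); p=K@(R@np.array(X)+t); return p[:2]/p[2]
          ~~~^^^
  File "h.py", line 5, in cam
    c=vision.camera_model(n); return np.array(c["mtx"]),np.array(c["R"]),np.array(c["t"])
ValueError: time passes only in moves, steps and waits
```

```bash
sed -i 's/^def cam/from functools import lru_cache\n@lru_cache\ndef cam/' h.py; python3 e.py t0 t6 t7
```

```text
t0 0.0155 face -34.75 back -44.25  max 57
t0 -0.0185 face -35.25 back -44.25  max 69
t6 0.0155 face -15.50 back -27.75  max 62
t6 -0.0185 face -15.75 back -27.00  max 78
t7 0.0155 face -14.25 back -24.50  max 64
t7 -0.0185 face -14.50 back -25.00  max 78
```

The two estimates differ:

| Method | Compression |
|---|---|
| Torque | 3.0–3.3 mm |
| Cork edge in the images | about 3.6 mm |

Both are slightly above the 3 mm half-travel. I'll ease back a hair, re-measure, then let go.

>>> step_arm --moves '[[[0,0,0],-0.01,0.05],[[0,0,0],-0.02,0.05],[[0,0,0],-0.03,0.05],[[0,0,0],-0.03,0.05],[[0,0,0],-0.03,0.05]]'

```text
t: 14.23
position: [0.5002, -0.1414, 0.2589]
orientation: [0.263, -0.656, 0.66, -0.254]
contact_force: [4.6, -0.6, -4.6]
grip_width: 0.0571
```

```bash
python3 r.py; python3 - <<'E'
from h import *
B=[vision.get_image('top') for i in range(4)]
cv2.imwrite('pics/raw_t8.png',np.mean(B,0)[:,:,::-1].astype(np.uint8))
E
python3 e.py t8
```

```text
theta 1.724 Tz 0.039 F [ 4.6 -0.6 -4.6] T [ 0.52 -0.19  0.04] pos [ 0.5002 -0.1414  0.2589] tau7 -0.019
t8 0.0155 face -14.25 back -24.50  max 65
t8 -0.0185 face -14.50 back -25.00  max 77
```

The ease-back only unwound the grip: Tz is about 0, the ring stayed where it was, and the cork edge is unchanged. Allowing for grip wind-up, the two estimates come to about 3.3–3.4 mm of 6 mm, so I'll leave it and release.

>>> step_arm --moves '[[[0,0,0],0,0.06],[[0,0,0],0,0.066],[[0,0,0],0,0.072],[[0,0,0],0,0.08],[[0,0,0],0,0.087]]'

```text
t: 14.85
position: [0.5, -0.1415, 0.259]
orientation: [0.263, -0.656, 0.66, -0.254]
contact_force: [0.9, -0.4, -0.3]
grip_width: 0.0777
```

>>> step_arm --moves '[[[0,0,0],0,0.087],[[0,-0.005,0],0,0.087],[[0,-0.015,0],0,0.087],[[0,-0.03,0],0,0.087],[[0,-0.05,0],0,0.087]]'

```text
t: 15.27
position: [0.5, -0.1409, 0.3094]
orientation: [0.264, -0.656, 0.66, -0.253]
contact_force: [1.8, 0.7, 0.6]
grip_width: 0.0866
```

>>> step_arm --moves '[[[0,-0.02,0],0,0.087],[[0,-0.05,0],0,0.087],[[0,-0.08,0],0,0.087],[[0,-0.11,0],0,0.087],[[0,-0.13,0],0,0.087]]'

```text
t: 15.68
position: [0.5016, -0.1405, 0.4431]
orientation: [0.262, -0.656, 0.661, -0.254]
contact_force: [-0.3, -0.1, -0.3]
grip_width: 0.0871
```

```bash
python3 -c "
from h import *
to(.5,-.0,.4,-.9)"
```

```text
t 15.68 pos [ 0.5016 -0.1405  0.4431] zdir -0.823 down [-0.008 -0.01  -1.   ] F [-0.3 -0.1 -0.3] T [-0.073  0.051 -0.043] w 0.0871 q7 -0.43
shift [-0.0949  0.0417 -0.1042] turn 0.077
```

>>> step_arm --moves '[[[0.025,0,0.018],0,0.087],[[0.05,0,0.036],0,0.087],[[0.075,0,0.054],0,0.087],[[0.1,0,0.072],0,0.087],[[0.124,0,0.09],0,0.087]]'

```text
t: 16.1
position: [0.4709, -0.2923, 0.4461]
orientation: [0.262, -0.656, 0.661, -0.255]
contact_force: [0.5, 0.8, -0.5]
grip_width: 0.0866
```

>>> step_arm --moves '[[[0,0,0],0,0.087],[[0,0,0],0,0.087],[[0,0,0],0,0.087],[[0,0,0],0,0.087],[[0,0,0],0,0.087]]'

```text
t: 16.52
position: [0.4716, -0.2908, 0.4461]
orientation: [0.262, -0.656, 0.66, -0.256]
contact_force: [-1.0, -0.5, 0.2]
grip_width: 0.087
```

```bash
python3 - <<'E'
from h import *
B=np.mean([vision.get_image('top') for i in range(4)],0)[:,:,::-1].astype(np.uint8);A=vision.get_image('side')[:,:,::-1]
cv2.imwrite('pics/raw_t9.png',B);cv2.imwrite('pics/raw_s9.png',A)
r=lambda m,f:cv2.resize(m,None,fx=f,fy=f,interpolation=2)
c=r(B[190:250,215:345],6)
d=np.hstack([r(A[155:245,245:325],2.6)[:234],r(B[100:320],1.063)[:234]]); d=np.hstack([d,np.zeros((234,max(0,780-d.shape[1]),3),np.uint8)])[:,:780]
cv2.imwrite('pics/s9.png',np.clip(np.vstack([c,d])*1.4,0,255).astype(np.uint8))
o=robot.get_obs();print(o['position'],o['t'],o['contact_force'])
E
python3 e.py t9 t8
```

```text
[ 0.47114052 -0.2917095   0.44608281] 16.7667 [-0.51606086 -0.32033897 -0.53313245]
t9 0.0155 face -14.25 back -24.50  max 61
t9 -0.0185 face -14.50 back -25.25  max 74
t8 0.0155 face -14.25 back -24.50  max 65
t8 -0.0185 face -14.50 back -25.00  max 77
```

View pics/s9.png

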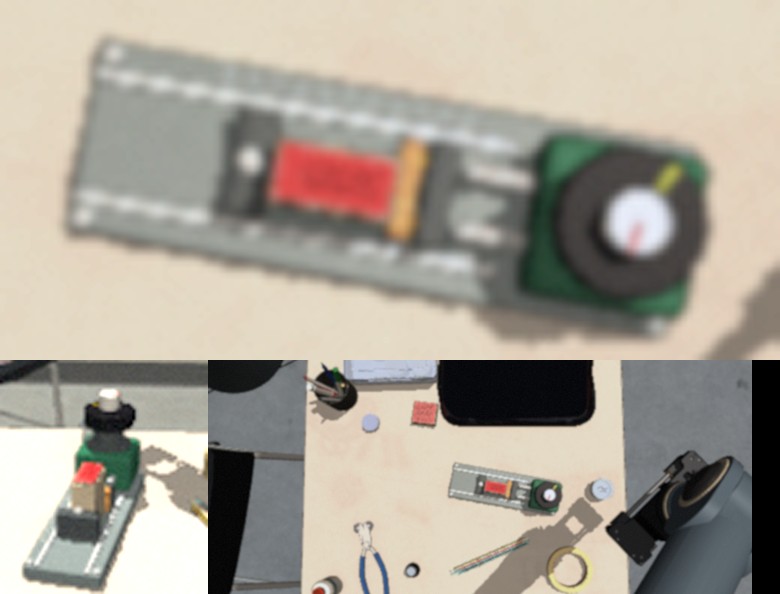

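The final view shows the block upright, red side up, centred and held between the stop and the cork pad. The ring's yellow mark has gone from (583,194) to (670,180), about 1.75 rad clockwise. The knob's red mark is still at (634,240), and the other objects are in place.

```bash
python3 -c "
from bench import workorder
print(workorder.hand_in())"
```

```text
the job is handed in; nothing more can be done
None
```

The job is handed in. The tall stamp stands red side up on the vise bed, centred across it, with the sprung pad holding it against the stop. The gripper let go and is well clear.

- **How it was done:** I set the block down just short of the stop after feeling for its face. I then gripped only the black ring and turned it about 1.72 rad clockwise, in about 17 s of the 69 s allowed.
- **Pad compression:** I estimate about 3.3–3.5 mm of the 6 mm travel, slightly over half and not near right in. Torque gave 3.0–3.3 mm and the cork-edge images 3.4–3.6 mm, so these disagree by a few tenths of a millimetre. A small ease-back (0.03 rad) only unwound the grip and did not move the ring, so I left it.
- **After release:** The cork edge had not moved. The ring's yellow mark showed about 1.75 rad of turn, which agrees roughly with the arm. The knob's red mark and the other objects looked unmoved; I judged that from the picture and did not measure it.

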